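# Load two toothed colour-sample plates on a splined stand, tabs alternating

## Task

Fit the two toothed colour-sample plates on the counter stand's splined hub so that the tabs alternate: first the blue plate, pushed fully home on the hub's shoulder with its tab in the slot nearest to pointing away from the base's grey tongue, then the orange plate, fully home on the blue one with its tab on the tongue's side, directly opposite the blue tab. The splines are clamped off-centre by an unknown angle, so feel for the teeth by turning the plate a little either way until it drops; leave the ink bottle, masking tape and eraser where they are.

Things in the scene. Friction and masses are not known exactly. Their poses are not given: they have to be found in the camera images.
- stand: Fixed sample stand. Origin at the centre of its underside on the work surface, z up along the hub axis. Dark steel base 110 mm across, 14 mm high at the rim; a grey tongue 32 mm wide, 8 to 16 mm above the surface, sticks out along its +y to 90 mm from the axis. Shoulder (48 mm across) at 26 mm above the surface, on which the first plate sits.
- hub_top (a point): Top centre of the stand's fixed aluminium hub, 80 mm above the surface; axes as the stand's, not the splines'. From the top: cone (radius 6 to 13 mm) down to 70 mm, round pilot of radius 13, then six ribs 60 deg apart (6.5 mm wide, out to radius 18) from 62 mm down to the shoulder at 26 mm. A tab set exactly along the stand's +y or -y never fits: the nearest slot lies 14 to 30 deg to one side, which is unknown.
- tongue_tip (a point): Outer end of the stand's grey tongue, on its centre line, 90 mm from the hub axis, 12 mm above the surface. A plate whose teeth miss the gaps rests on the rib tops, underside 62 mm above the surface; turned within about 5 deg of a match it drops over the ribs (about 1.5 mm play). Home, the underside of the first plate is at 26 mm, of the second at 40 mm.
- blue_plate_centre (a point): Centre of the loose blue sample plate, half-way up (it starts flat, right way up, this point 7 mm above the surface). White ring, 56 mm across, 14 mm thick. Two black flat grip pads on its rim at its own +y and -y, 26 mm long, outer faces 60 mm apart, 14 mm high: grip across these. The blue tab (30 mm wide, top 5 mm of the thickness) points along its own +x. z is up. 50 to 100 g.
- orange_plate_centre (a point): Centre of the loose orange sample plate, half-way up (it starts flat, right way up, this point 7 mm above the surface). White ring, 56 mm across, 14 mm thick. Two black flat grip pads on its rim at its own +y and -y, 26 mm long, outer faces 60 mm apart, 14 mm high: grip across these. The orange tab (30 mm wide, top 5 mm of the thickness) points along its own +x. z is up. 50 to 100 g.
- blue_plate_tab_tip (a point): Outer end of the blue tab's centre line, 75 mm from the plate's centre along its +x, at mid-thickness of the plate.
- orange_plate_tab_tip (a point): Outer end of the orange tab's centre line, 75 mm from the plate's centre along its +x, at mid-thickness of the plate.
- blue_plate: The same blue plate; origin at the centre of its underside. Bore 41 mm with six inward teeth (5.5 mm wide, 60 deg apart, one under the tab, tips on a circle of radius 14.5 mm).
- orange_plate: The same orange plate; origin at the centre of its underside. Bore 41 mm with six inward teeth (5.5 mm wide, 60 deg apart, one under the tab, tips on a circle of radius 14.5 mm).
- ink_centre (a point): Bystander: dark square ink bottle, 46 x 46 x 57 mm, standing; its centre.
- tape_centre (a point): Bystander: roll of masking tape lying flat, 99 mm across, 24 mm high; its centre.
- rubber_eraser_centre (a point): Bystander: white and blue eraser, 48 x 22 x 12 mm, lying; its centre.
Not all that is in view belongs to the job. What is shaped like the orange_plate but brown, red or yellow is not meant.

How it is judged:
By the outcome, as a careful person would: the job done as asked, in the order asked, and still so for the second after the job is handed in, with the robot touching nothing.
It also fails if it takes over 67 s, if anything falls off the work surface, if the arm or the gripper's body presses on something with over 40 N, if the wrist force passes 120 N, or if a joint passes its speed limit or range.

## Robot

A 7-joint arm with a two-finger parallel gripper is mounted at the origin on a cart in front of the work surface, level with it; the furniture and walls round the work are solid. World frame = base frame: x ahead of the robot, y to its left, z up, the work surface at z = 0. Lengths are in m, angles in rad, forces in N, time in s.
With the tool pointing down it reaches from about 0.425 to 0.875 m from the base axis. Payload 4.7 kg.
Tool frame: the origin (TCP) lies between the finger pads; the fingertips stand 14 mm ahead of it and the grasp point (between the pads) lies 5 mm behind it; z points along the fingers, y is the line along which they close (so a half turn about z gives the same grasp; the last joint's range is limited). The gripper opens to 87 mm and grips with 3 to 60 N. Pads are 19 mm wide; open, the fingers measure 117 mm over their backs; the gripper's body (75 mm by 190 mm) begins 51 mm behind the grasp point.
Start: joints at [1.292, 0.321, -0.07, 1.45, 0.023, 1.371, -0.057], TCP at [0.188, -0.622, 0.237] pointing down, gripper open.
Joint ranges: [-2.86, 2.86], [-0.3, 2.09], [-1.38, 1.24], [0.06, 2.45], [-1.56, 4.7], [0.09, 2.05], [-2.69, 2.69]. Speed limits (rad/s): [2.57, 2.57, 3.14, 3.14, 3.14, 3.14, 3.14].

## Interface

Orientations are given as a rotation vector (axis times angle).
In Python, from bench import ctrl gives the robot as it stands.
- The arm moves only by the tool step_arm, never from a script. Its argument "commands" is a list of rows, each an object with "travel": the shift along the tool's x, y, z in m, a list of three; "turn": the turn, a rotation vector about the tool's x, y, z in degrees, a list of three. A call has 1 to 5 rows; each row is the pose to reach, as a shift and turn from the pose commanded when the call began, along the tool's axes at that moment; what a row does not reach only later rows make up. A row lasts 1/10 s, in which the tool goes at most 50 mm and 8.59 degrees, less where a joint would pass 70% of its speed; a pose out of reach is approached as far as the arm can. A call with a gripper value outside its range is refused whole. "gripper" is the opening, from 0 (shut) to 1 (fully open), set as the call begins (left out, the last holds). The fingers move at their own pace and stop on an object; "force" is the grip in N (left out, the last holds). Time passes only in rows, so rows that repeat a pose let the fingers close. It gives the time, the measured TCP pose, the force, the opening and the grip force at its end, in the units of the state.
- ctrl.get_state(): the state, without advancing time (a new reading comes with each control period).
- ctrl.get_image(name): name is "scene" or "top"; returns the picture (480x640x3 uint8, red, green, blue); there is no depth.
- ctrl.camera_model(name): a dict with "fx", "fy", "cx", "cy" (pixels), "k1" (the pictures are not rectified: a ray, as slopes to the right and down, at radius r is drawn at 1 + k1 r^2 times it, then the intrinsics apply), "R" (3x3) and "t" (3): a world point X has camera coordinates R X + t. Camera axes: x right, y down, z forward; pixel columns grow to the right and rows downward; lengths in m; the calibration is good to about 2 mm. A picture is of the moment at which its call begins. camera_model takes no time and is no camera call.
- ctrl.close_job(): hands the job in; it is judged then, once.
The state is a dict: "time": time; "joint_positions": joint angles; "qd": joint speeds; "joint_torque": joint torques, N m; "position": TCP position; "tool_rot": TCP orientation; "ft_force": force on the tool from outside, world axes, zero at the start; "torque": the same for the moment, N m; "grip_width": opening from 0.0 (shut) to 1.0 (fully open); "grip_force": force on a finger pad.
Only numpy, scipy, OpenCV 4.12 (cv2) and the standard library are available. Lean on these libraries where they do the work, as an engineer would, in place of code of your own. Each camera call takes 0.05 s, during which the arm holds its last target. There are 200 camera calls.

## Working session

There is one attempt and no reset: what is moved stays moved. The work goes in short steps, Python scripts to look and compute and a tool call to move; the robot and the scene stay as the last step left them, time stands still between calls to the robot, and variables do not carry over. Pictures are saved under pics/ and viewed, at most 10 in all, crops included, and the job is handed in when it is done.

Besides the shell and the picture viewer there is one more tool, called after "Call:" in YAML: its name, and indented under it one key for each argument. step_arm: Moves the arm, as the interface text tells. Its arguments: {"type":"object","properties":{"commands":{"type":"array"},"gripper":{"type":"number"},"force":{"type":"number"}},"required":["commands"]}

```bash
ls; mkdir -p pics; python3 - <<'E'
from bench import ctrl
import cv2,numpy as np
s=ctrl.get_state()
for k in("time","position","tool_rot","ft_force","grip_width"):print(k,np.round(s[k],4))
for n in("scene","top"):
    cv2.imwrite(f"pics/{n}0.png",ctrl.get_image(n)[:,:,::-1]);m=ctrl.camera_model(n);print(n,{k:np.round(v,4).tolist() for k,v in m.items()})
E
```

```text
pics
time 0.0
position [ 0.1874 -0.6218  0.2355]
tool_rot [-3.1061e+00 -4.5810e-01  6.0000e-04]
ft_force [-0.2412 -0.3666 -0.1177]
grip_width 1.001
scene {'fx': 456.0955, 'fy': 456.0955, 'cx': 324.43, 'cy': 242.8766, 'k1': -0.0128, 'R': [[-0.8736, -0.4865, 0.0134], [-0.3449, 0.5995, -0.7222], [0.3434, -0.6355, -0.6915]], 't': [0.4153, 0.2617, 0.8398]}
top {'fx': 456.7402, 'fy': 456.7402, 'cx': 325.4359, 'cy': 238.3247, 'k1': -0.0868, 'R': [[-0.0123, -0.9997, -0.0217], [-0.9868, 0.0156, -0.1609], [0.1612, 0.0195, -0.9867]], 't': [-0.0173, 0.4886, 0.9215]}
```

View pics/scene0.png

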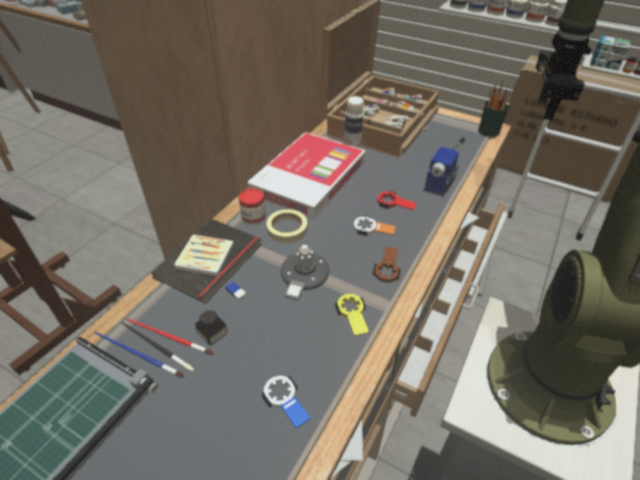

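View pics/top0.png

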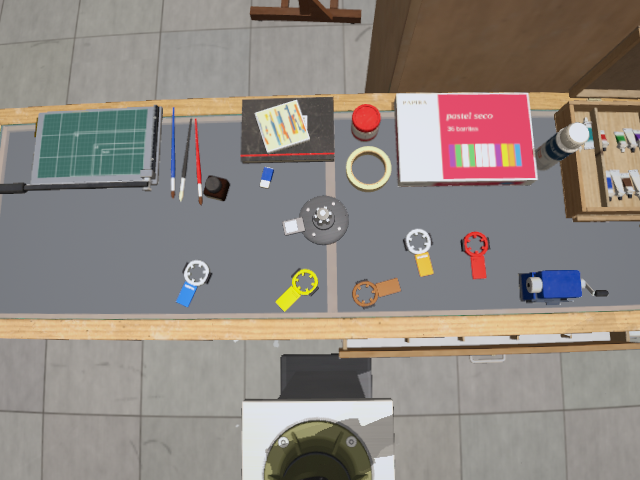

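The top view shows the stand hub near (323,215) with its tongue to the left at (293,227). The blue plate is at (196,272), the orange plate at (418,241), and the decoys are yellow, brown and red.

```bash
cat > h.py <<'E'
import cv2,numpy as np
from bench import ctrl
from scipy.spatial.transform import Rotation as Ro
def cast(n,uv,z):
    m=ctrl.camera_model(n);uv=np.atleast_2d(np.asarray(uv,float))
    K=np.array([[m["fx"],0,m["cx"]],[0,m["fy"],m["cy"]],[0,0,1]]);
    p=cv2.undistortPoints(uv[:,None],K,np.array([m["k1"],0,0,0.]))[:,0]
    R=np.array(m["R"]);t=np.array(m["t"]);d=np.c_[p,np.ones(len(p))]@R;o=-R.T@t
    return (o+d*((z-o[2])/d[:,2])[:,None])
def proj(n,X):
    m=ctrl.camera_model(n);c=np.array(m["R"])@X+m["t"];p=c[:2]/c[2];p=p*(1+m["k1"]*(p@p));return p*m["fx"]+[m["cx"],m["cy"]]
def comp(mask,near):
    n,l,st,c=cv2.connectedComponentsWithStats(mask.astype(np.uint8));
    k=[i for i in range(1,n) if st[i,4]>30];i=min(k,key=lambda i:np.hypot(*(c[i]-near)))
    v,u=np.where(l==i);return np.c_[u,v]
def state():
    s=ctrl.get_state();r=Ro.from_rotvec(s["tool_rot"]).as_matrix()
    print("t",round(s["time"],2),"pos",np.round(s["position"],4),"yawy",round(np.degrees(np.arctan2(r[1,1],r[0,1])),2),"z",np.round(r[:,2],3),"F",np.round(s["ft_force"],1),"w",round(s["grip_width"],3),"gf",np.round(s["grip_force"],1),"q",np.round(s["joint_positions"],2));return s,r
E
cat > m.py <<'E'
from h import *
from scipy.optimize import least_squares
def circ(P,r):
    h=cv2.convexHull((P[:,:2]*1e4).astype(np.float32))[:,0]/1e4
    f=least_squares(lambda c:np.hypot(*(h-c).T)-r,P[:,:2].mean(0),loss="soft_l1",f_scale=.002);return f.x,np.abs(f.fun).mean()
for n in("top","scene"):
    im=cv2.imread(f"pics/{n}0.png");H,S,V=[a.astype(int) for a in cv2.split(cv2.cvtColor(im,cv2.COLOR_BGR2HSV))]
    near={"blue":[(188,293),(196,272)],"orange":[(425,263),(418,241)]}if n=="top" else {"blue":[(295,412),(280,390)],"orange":[(385,229),(364,225)]}
    for c,hr in(("blue",(100,125)),("orange",(8,24))):
        tab=cast(n,comp((H>hr[0])&(H<hr[1])&(S>110)&(V>80),near[c][0]),.014)
        w=comp((S<45)&(V>150),near[c][1]);ring=cast(n,w,.014)
        cc,e=circ(ring,.028);tc=tab.mean(0)[:2];d=tc-cc
        u=d/np.hypot(*d);print(n,c,"ctr",np.round(cc,4),"res",round(e,4),"tabdist",np.round(np.hypot(*d),4),"maxr",np.round(((tab[:,:2]-cc)@u).max(),4),"ang",np.round(np.degrees(np.arctan2(d[1],d[0])),1))
    tn,hb=((293,227),(322,213))if n=="top" else((294,290),(306,252))
    t=comp((S<50)&(V>140),tn);tg=cast(n,t,.016)
    print(n,"tongue px",t.mean(0),len(t),"ctr",np.round(tg.mean(0)[:2],4),"tip y",np.round(tg[:,1].max(),4), "rect",cv2.minAreaRect((tg[:,:2]*1e3).astype(np.float32)))
    x0,y0=(280,170)if n=="top" else(260,225)
    cv2.imwrite(f"pics/{n}_c.png",cv2.resize(im[y0:y0+90,x0:x0+90],None,fx=6,fy=6,interpolation=cv2.INTER_CUBIC))
a=cv2.imread("pics/top_c.png");b=cv2.imread("pics/scene_c.png");cv2.imwrite("pics/c.png",cv2.resize(np.hstack([a,b]),(800,400)))
E
python3 m.py; python3 -c "
from h import *
state()"
```

```text
top blue ctr [0.4223 0.2579] res 0.0009 tabdist 0.0524 maxr 0.0748 ang 157.1
top orange ctr [ 0.4838 -0.2237] res 0.0008 tabdist 0.051 maxr 0.0755 ang -168.1
top tongue px [293.1048951  225.59440559] 286 ctr [0.5212 0.0461] tip y 0.0703 rect ((521.8575439453125, 46.18257141113281), (32.05598831176758, 44.25870895385742), 12.27495002746582)
scene blue ctr [0.4245 0.2595] res 0.0007 tabdist 0.0553 maxr 0.0758 ang 155.9
scene orange ctr [ 0.4849 -0.222 ] res 0.001 tabdist 0.0555 maxr 0.0752 ang -170.0
scene tongue px [294.         289.08839779] 181 ctr [0.5231 0.0488] tip y 0.0681 rect ((522.984619140625, 47.77520751953125), (29.145917892456055, 39.59270477294922), 11.290693283081055)
t 0.1 pos [ 0.1874 -0.6219  0.2356] yawy -73.22 z [-0.001  0.002 -1.   ] F [ 0.3 -0.5 -0. ] w 1.002 gf 0.0 q [ 1.29  0.32 -0.07  1.45  0.02  1.37 -0.06]
```

View pics/c.png

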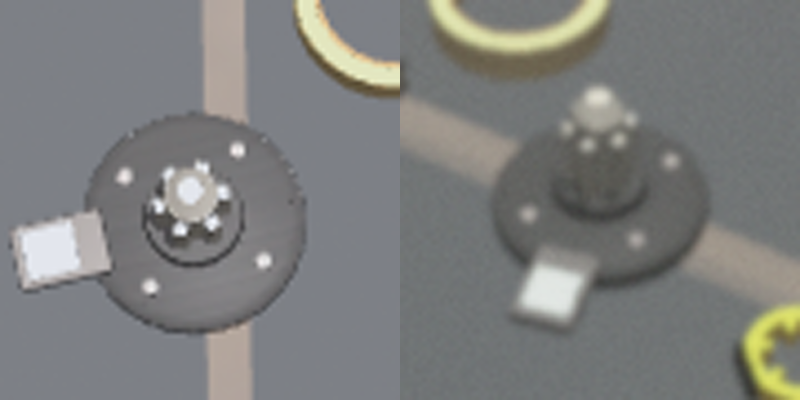

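The crop shows six bright rib tops around the hub in the top view, at crop pixels (168,173), (200,168), (223,191), (212,224), (180,231) and (158,207). The tongue points left and slightly down, so I can estimate the spline angle from these points.

```bash
python3 - <<'E'
from h import *
f=800/1080*6
im=cv2.imread("pics/top0.png");g=cv2.cvtColor(im,cv2.COLOR_BGR2GRAY).astype(float)
c0=np.array([(168,173),(200,168),(223,191),(212,224),(180,231),(158,207)])/f+[280,170]-.39
P=cast("top",c0,.062)[:,:2]
c=P.mean(0);d=P-c;a=np.degrees(np.arctan2(d[:,1],d[:,0]));print("ribs ctr",c,"r",np.hypot(*d.T).round(4),"mod60",(a%60).round(1))
hub=cast("top",np.array([[190,189]])/f+[280,170]-.39,.08)[0,:2];base=cast("top",np.array([[195,222]])/f+[280,170]-.39,.014)[0,:2];print("hub",hub,"base",base)
sc=cast("scene",np.array([[598-400,98]])/f+[260,225]-.39,.08)[0,:2];print("scene hub",sc)
tb=((np.array([[12,237],[100,209],[111,268],[22,291]]))/f+[280,170]-.39)
T=cast("top",tb,.016)[:,:2];print(T)
t=T.mean(0)-c;print("tongue ang ",np.degrees(np.arctan2(t[1],t[0])), "edges",[np.degrees(np.arctan2(*(p-q)[::-1])) for p,q in((T[0],T[1]),(T[3],T[2]))])
H,S,V=cv2.split(cv2.cvtColor(im,cv2.COLOR_BGR2HSV))
# base bolts check
b=np.array([(237,149),(125,176),(151,286),(264,260)])/f+[280,170]-.39
B=cast("top",b,.014)[:,:2];d=B-B.mean(0);print("bolts",B.mean(0),np.degrees(np.arctan2(d[:,1],d[:,0])).round(1))
E
```

```text
ribs ctr [ 0.5349956  -0.01895104] r [0.0162 0.0155 0.0158 0.0157 0.0159 0.0155] mod60 [39.1 42.1 42.9 39.7 42.1 43.4]
hub [ 0.53573041 -0.01939512] base [ 0.53387645 -0.01995002]
scene hub [ 0.53643471 -0.01790052]
[[0.52750987 0.06963151]
 [0.54074715 0.0264503 ]
 [0.51129769 0.02119344]
 [0.50062972 0.06465585]]
tongue ang  103.06226505732684 edges [np.float64(107.04301882737863), np.float64(103.79077989843694)]
bolts [ 0.53614869 -0.01959031] [ -32.2   57.7  147.5 -122.8]
```

Call:
step_arm:
  commands:
    - {"travel": [0.0444, -0.0204, 0], "turn": [0, 0, 8]}
    - {"travel": [0.0888, -0.0408, 0], "turn": [0, 0, 16]}
    - {"travel": [0.133, -0.061, 0], "turn": [0, 0, 24]}
    - {"travel": [0.178, -0.082, 0], "turn": [0, 0, 32.2]}
    - {"travel": [0.222, -0.102, 0], "turn": [0, 0, 40.3]}
  gripper: 1

```text
time: 0.6
position: [0.3699, -0.4607, 0.2362]
tool_rot: [-3.076, 0.637, 0.001]
ft_force: [0.1, -0.1, -0.2]
grip_width: 1.0
grip_force: 0.0
```

Call:
step_arm:
  commands:
    - {"travel": [0.0026, -0.0492, 0], "turn": [0, 0, 0]}
    - {"travel": [0.0052, -0.0984, 0], "turn": [0, 0, 0]}
    - {"travel": [0.0078, -0.1476, 0], "turn": [0, 0, 0]}
    - {"travel": [0.0104, -0.1968, 0], "turn": [0, 0, 0]}
    - {"travel": [0.013, -0.246, 0], "turn": [0, 0, 0]}

```text
time: 1.1
position: [0.4774, -0.2393, 0.2363]
tool_rot: [3.078, -0.629, -0.001]
ft_force: [1.6, -0.6, 0.1]
grip_width: 1.002
grip_force: 0.0
```

Call:
step_arm:
  commands:
    - {"travel": [-0.012, -0.047, 0], "turn": [0, 0, 0]}
    - {"travel": [-0.024, -0.094, 0], "turn": [0, 0, 0]}
    - {"travel": [-0.035, -0.142, 0], "turn": [0, 0, 0]}
    - {"travel": [-0.047, -0.189, 0], "turn": [0, 0, 0]}
    - {"travel": [-0.059, -0.236, 0], "turn": [0, 0, 0]}

```text
time: 1.6
position: [0.5151, 0.0009, 0.2363]
tool_rot: [3.078, -0.629, -0.0]
ft_force: [1.7, -0.3, 0.9]
grip_width: 0.998
grip_force: 0.0
```

Call:
step_arm:
  commands:
    - {"travel": [-0.03, -0.03, 0], "turn": [0, 0, 0]}
    - {"travel": [-0.06, -0.06, 0], "turn": [0, 0, 0]}
    - {"travel": [-0.09, -0.09, 0.02], "turn": [0, 0, 0]}
    - {"travel": [-0.12, -0.12, 0.04], "turn": [0, 0, 0]}
    - {"travel": [-0.15, -0.15, 0.06], "turn": [0, 0, 0]}

```text
time: 2.1
position: [0.4352, 0.197, 0.1758]
tool_rot: [3.078, -0.629, 0.001]
ft_force: [1.3, 0.7, -0.2]
grip_width: 1.0
grip_force: 0.0
```

```bash
cat >> h.py <<'E'
def to(s,r,X,yaw):
    d=r.T@(np.array(X)-s["position"]);c=np.degrees(np.arctan2(r[1,1],r[0,1]));w=((c-yaw+180)%360-180)
    tilt=r.T@np.cross(r[:,2],[0,0,-1])
    print("travel",d.round(4),"turnz",round(w,2),"tilt turn deg",np.degrees(tilt).round(2))
E
python3 -c "
from h import *
s,r=state();to(s,r,[.4232,.2585,.1],-113.5);to(s,r,[.4232,.2585,.016],-113.5)"
```

```text
t 2.1 pos [0.4352 0.197  0.1758] yawy -113.1 z [ 0.001 -0.001 -1.   ] F [ 1.3  0.7 -0.2] w 1.0 gf 0.0 q [ 0.26  0.03 -0.75  1.92  0.02  1.2  -2.46]
travel [-0.0352 -0.0519  0.0758] turnz 0.4 tilt turn deg [ 0.02 -0.05  0.  ]
travel [-0.0353 -0.0519  0.1598] turnz 0.4 tilt turn deg [ 0.02 -0.05  0.  ]
```

Call:
step_arm:
  commands:
    - {"travel": [-0.018, -0.026, 0.035], "turn": [0, 0, 0.4]}
    - {"travel": [-0.0352, -0.0519, 0.07], "turn": [0, 0, 0.4]}
    - {"travel": [-0.0352, -0.0519, 0.105], "turn": [0, 0, 0.4]}
    - {"travel": [-0.0352, -0.0519, 0.13], "turn": [0, 0, 0.4]}
    - {"travel": [-0.0352, -0.0519, 0.13], "turn": [0, 0, 0.4]}

```text
time: 2.6
position: [0.4207, 0.256, 0.0429]
tool_rot: [3.071, -0.635, -0.01]
ft_force: [-1.1, -1.1, 0.3]
grip_width: 0.995
grip_force: 0.0
```

```bash
python3 -c "
from h import *
im=ctrl.get_image('top')[:,:,::-1];im2=ctrl.get_image('scene')[:,:,::-1]
a=cv2.resize(im[225:325,140:260],(400,333));b=cv2.resize(im2[340:440,220:340],(400,333));cv2.imwrite('pics/g1.png',np.hstack([a,b]))
s,r=state();to(s,r,[.4232,.2585,.016],-113.5)"
```

```text
t 2.7 pos [0.4238 0.2577 0.0467] yawy -113.43 z [-0.001 -0.    -1.   ] F [1.1 0.5 0.2] w 0.999 gf 0.0 q [-0.13  0.22 -0.51  2.02  0.13  0.94 -2.69]
travel [-0.0008 -0.0005  0.0307] turnz 0.07 tilt turn deg [ 0.03  0.03 -0.  ]
```

View pics/g1.png

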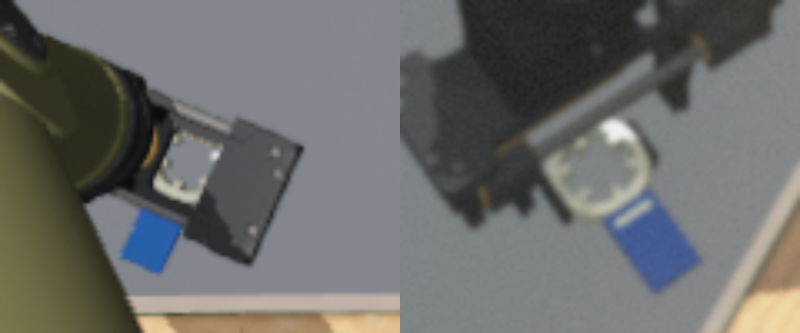

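The pictures show the open fingers straddling the blue plate, well lined up with its pads. Joint 7 is near its limit, so I'll check it before going on.

```bash
python3 -c "
from h import *
s,r=state();print(np.round(s['joint_positions'],4),np.round(s['qd'],3))"
```

```text
t 2.7 pos [0.4238 0.2577 0.0467] yawy -113.43 z [-0.001 -0.    -1.   ] F [1.1 0.5 0.2] w 0.999 gf 0.0 q [-0.13  0.22 -0.51  2.02  0.13  0.94 -2.69]
[-0.1279  0.2201 -0.5115  2.0153  0.1327  0.9385 -2.6874] [ 0.038 -0.026 -0.033 -0.029  0.002 -0.002 -0.   ]
```

Call:
step_arm:
  commands:
    - {"travel": [0, 0, 0.003], "turn": [0, 0, -1]}
    - {"travel": [0, 0, 0.006], "turn": [0, 0, -1.5]}

```text
time: 2.9
position: [0.4256, 0.2576, 0.042]
tool_rot: [-3.082, 0.598, -0.004]
ft_force: [-0.9, -0.9, 0.6]
grip_width: 1.001
grip_force: 0.0
```

```bash
python3 -c "
from h import *
s,r=state();print(np.round(s['joint_positions'],4),np.round(s['qd'],3));to(s,r,[.4232,.2585,.016],-113.5)"
```

```text
t 2.9 pos [0.4256 0.2576 0.042 ] yawy -111.97 z [ 0.003  0.001 -1.   ] F [-0.9 -0.9  0.6] w 1.001 gf 0.0 q [-0.12  0.23 -0.51  2.02  0.14  0.93 -2.67]
[-0.1243  0.2281 -0.5145  2.0182  0.1405  0.9256 -2.6664] [-0.004  0.052  0.004  0.03   0.037 -0.061  0.05 ]
travel [-0.0026  0.0001  0.026 ] turnz 1.53 tilt turn deg [-0.14 -0.12  0.  ]
```

Call:
step_arm:
  commands:
    - {"travel": [-0.002, 0, 0.013], "turn": [0, 0, 0]}
    - {"travel": [-0.0026, 0, 0.026], "turn": [0, 0, 0]}
    - {"travel": [-0.0026, 0, 0.026], "turn": [0, 0, 0]}

```text
time: 3.2
position: [0.4226, 0.2583, 0.015]
tool_rot: [-3.083, 0.6, -0.002]
ft_force: [-0.7, -0.3, -0.1]
grip_width: 0.998
grip_force: 0.0
```

Call:
step_arm:
  commands:
    - {"travel": [0, 0, 0], "turn": [0, 0, 0]}
    - {"travel": [0, 0, 0], "turn": [0, 0, 0]}
    - {"travel": [0, 0, 0], "turn": [0, 0, 0]}
    - {"travel": [0, 0, 0], "turn": [0, 0, 0]}
    - {"travel": [0, 0, 0], "turn": [0, 0, 0]}
  gripper: 0.5
  force: 30

```text
time: 3.7
position: [0.4218, 0.2582, 0.0147]
tool_rot: [3.084, -0.599, 0.0]
ft_force: [0.6, 0.4, 1.8]
grip_width: 0.689
grip_force: 29.8
```

```bash
python3 -c "
from h import *
s,r=state();print(np.round(s['joint_positions'],4))"
```

```text
t 3.7 pos [0.4218 0.2582 0.0147] yawy -111.98 z [ 0. -0. -1.] F [0.6 0.4 1.8] w 0.689 gf 29.8 q [-0.19  0.26 -0.45  2.04  0.15  0.87 -2.68]
[-0.1938  0.2603 -0.447   2.0415  0.1464  0.8695 -2.6767]
```

Call:
step_arm:
  commands:
    - {"travel": [0, 0, -0.03], "turn": [0, 0, 0]}
    - {"travel": [0, 0, -0.07], "turn": [0, 0, 0]}
    - {"travel": [0, 0, -0.11], "turn": [0, 0, 0]}
    - {"travel": [0, 0, -0.12], "turn": [0, 0, -3]}

```text
time: 4.1
position: [0.4239, 0.2599, 0.1391]
tool_rot: [-3.095, 0.515, -0.01]
ft_force: [0.9, 0.4, -1.1]
grip_width: 0.691
grip_force: 29.8
```

Call:
step_arm:
  commands:
    - {"travel": [0.021, 0.021, 0], "turn": [0, 0, -8]}
    - {"travel": [0.042, 0.043, 0], "turn": [0, 0, -16]}
    - {"travel": [0.063, 0.064, 0], "turn": [0, 0, -23]}
    - {"travel": [0.084, 0.085, 0], "turn": [0, 0, -31]}
    - {"travel": [0.105, 0.107, 0], "turn": [0, 0, -39]}

```text
time: 4.6
position: [0.4864, 0.1219, 0.1344]
tool_rot: [3.092, 0.556, -0.0]
ft_force: [-0.3, 0.5, -0.8]
grip_width: 0.687
grip_force: 29.8
```

Call:
step_arm:
  commands:
    - {"travel": [0, 0.03, 0], "turn": [0, 0, -8]}
    - {"travel": [0, 0.06, 0], "turn": [0, 0, -16]}
    - {"travel": [0, 0.09, 0], "turn": [0, 0, -25]}
    - {"travel": [0, 0.12, 0], "turn": [0, 0, -33]}
    - {"travel": [0.006, 0.15, 0], "turn": [0, 0, -41]}

```text
time: 5.1
position: [0.5428, -0.0173, 0.1343]
tool_rot: [-2.702, -1.603, 0.002]
ft_force: [-0.1, 0.8, -0.9]
grip_width: 0.688
grip_force: 29.8
```

Call:
step_arm:
  commands:
    - {"travel": [0, 0, 0], "turn": [0, 0, -8]}
    - {"travel": [0, 0, 0], "turn": [0, 0, -16]}
    - {"travel": [0, 0, 0], "turn": [0, 0, -25]}
    - {"travel": [0, 0, 0], "turn": [0, 0, -33]}
    - {"travel": [0, 0, 0], "turn": [0, 0, -41]}

```text
time: 5.6
position: [0.5429, -0.0159, 0.1342]
tool_rot: [-1.969, -2.447, 0.001]
ft_force: [-0.1, -0.1, -0.3]
grip_width: 0.688
grip_force: 29.8
```

```bash
python3 - <<'E'
from h import *
s,r=state();to(s,r,[.5355,-.019,.12],41.5)
im=cv2.imread("pics/top0.png");g=cv2.cvtColor(im,cv2.COLOR_BGR2GRAY).astype(np.float32)
H,S,V=cv2.split(cv2.cvtColor(im,cv2.COLOR_BGR2HSV))
f=800/1080*6
def cen(p,h):
    u,v=np.round(p).astype(int);w=g[v-h:v+h+1,u-h:u+h+1];w=np.clip(w-np.percentile(w,40),0,None);y,x=np.mgrid[v-h:v+h+1,u-h:u+h+1];return (x*w).sum()/w.sum(),(y*w).sum()/w.sum()
c0=np.array([(168,173),(200,168),(223,191),(212,224),(180,231),(158,207)])/f+[280,170]-.39
Q=[cen(p,2) for p in c0];P=cast("top",Q,.062)[:,:2]
c=P.mean(0);d=P-c;a=np.degrees(np.arctan2(d[:,1],d[:,0]));print(c,np.hypot(*d.T).round(4),(a%60).round(1),(a%60).mean())
b=np.array([(237,149),(125,176),(151,286),(264,260)])/f+[280,170]-.39
B=cast("top",[cen(p,3) for p in b],.014)[:,:2];d=B-B.mean(0);print("bolts",B.mean(0),np.hypot(*d.T).round(4),(np.degrees(np.arctan2(d[:,1],d[:,0]))%90).round(1))
t=comp((S<50)&(V>140),(293,227));tg=cast("top",t,.016)[:,:2]
print("tongue dir",[np.degrees(np.arctan2(*(tg.mean(0)-x)[::-1])).round(2) for x in(c,B.mean(0))],cv2.minAreaRect((tg*1e3).astype(np.float32)))
E
```

```text
t 5.6 pos [ 0.5429 -0.0159  0.1342] yawy 12.37 z [-0.001 -0.    -1.   ] F [-0.1 -0.1 -0.3] w 0.688 gf 29.8 q [ 0.3   0.19 -0.36  1.83  0.07  1.13  0.14]
travel [-0.0015 -0.0079  0.0142] turnz -29.13 tilt turn deg [-0.04 -0.01 -0.  ]
[ 0.53510798 -0.01901024] [0.0146 0.0149 0.0145 0.0144 0.015  0.0146] [40.8 39.9 40.2 40.9 41.4 39.9] 40.50913522282971
bolts [ 0.53603222 -0.01932032] [0.0402 0.0401 0.0398 0.04  ] [57.3 57.5 57.4 56.9]
tongue dir [np.float64(102.02), np.float64(102.74)] ((521.8575439453125, 46.18257141113281), (32.05598831176758, 44.25870895385742), 12.27495002746582)
```

Call:
step_arm:
  commands:
    - {"travel": [-0.001, -0.004, 0.01], "turn": [0, 0, -8]}
    - {"travel": [-0.002, -0.0075, 0.02], "turn": [0, 0, -16]}
    - {"travel": [-0.002, -0.0075, 0.03], "turn": [0, 0, -24]}
    - {"travel": [-0.002, -0.0075, 0.034], "turn": [0, 0, -28.1]}
    - {"travel": [-0.002, -0.0075, 0.034], "turn": [0, 0, -28.1]}

```text
time: 6.1
position: [0.5354, -0.0194, 0.0995]
tool_rot: [-1.324, -2.847, 0.001]
ft_force: [0.7, -0.8, -1.2]
grip_width: 0.687
grip_force: 29.8
```

Call:
step_arm:
  commands:
    - {"travel": [0, 0, 0.005], "turn": [0, 0, 0]}
    - {"travel": [0, 0, 0.01], "turn": [0, 0, 0]}
    - {"travel": [0, 0, 0.015], "turn": [0, 0, 0]}
    - {"travel": [0, 0, 0.015], "turn": [0, 0, 0]}

```text
time: 6.5
position: [0.5356, -0.0194, 0.0846]
tool_rot: [-1.324, -2.847, 0.001]
ft_force: [1.3, 0.6, 0.3]
grip_width: 0.689
grip_force: 29.8
```

```bash
python3 -c "
from h import *
s,r=state();to(s,r,[.536,-.0195,.0767],40.5);print(s['torque'])
a=ctrl.get_image('top')[:,:,::-1];b=ctrl.get_image('scene')[:,:,::-1]
cv2.imwrite('pics/p1.png',np.hstack([cv2.resize(a[150:270,250:370],(400,400)),cv2.resize(b[190:310,240:360],(400,400))]))"
```

```text
t 6.5 pos [ 0.5356 -0.0194  0.0846] yawy 40.11 z [-0.002  0.    -1.   ] F [1.3 0.6 0.3] w 0.689 gf 29.8 q [ 0.35  0.24 -0.4   1.9   0.11  1.03  0.6 ]
travel [-0.0003  0.0002  0.0079] turnz -0.39 tilt turn deg [-0.07 -0.06  0.  ]
[-0.00460529 -0.17357605  0.0021896 ]
```

View pics/p1.png

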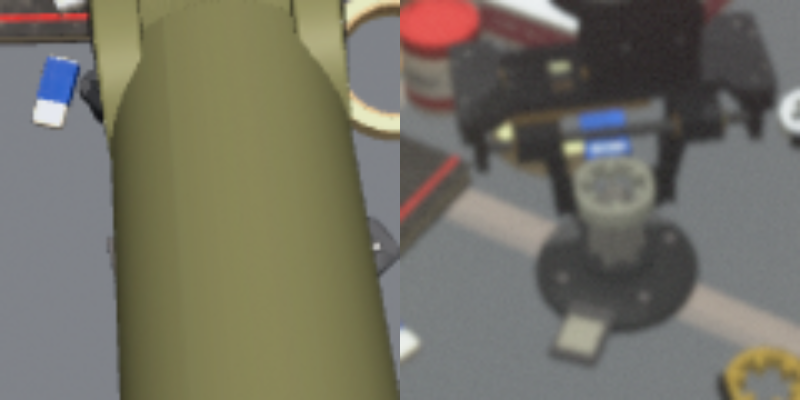

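The scene view shows the blue plate centred over the hub, with its tab on the far side from the tongue. I'll lower it gently.

Call:
step_arm:
  commands:
    - {"travel": [0, 0, 0.004], "turn": [0, 0, -0.4]}
    - {"travel": [0, 0, 0.008], "turn": [0, 0, -0.4]}
    - {"travel": [0, 0, 0.011], "turn": [0, 0, -0.4]}
    - {"travel": [0, 0, 0.011], "turn": [0, 0, -0.4]}

```text
time: 7.0
position: [0.5359, -0.0194, 0.0739]
tool_rot: [-1.314, -2.852, 0.001]
ft_force: [0.9, 0.7, -1.0]
grip_width: 0.693
grip_force: 29.8
```

```bash
python3 -c "
from h import *
s,r=state();print(s['torque'])"
```

```text
t 7.0 pos [ 0.5359 -0.0194  0.0739] yawy 40.52 z [-0.001  0.    -1.   ] F [ 0.9  0.7 -1. ] w 0.693 gf 29.8 q [ 0.34  0.25 -0.4   1.9   0.11  1.01  0.6 ]
[ 0.03567536 -0.12769624  0.02133214]
```

Call:
step_arm:
  commands:
    - {"travel": [0, 0, 0.006], "turn": [0, 0, 0]}
    - {"travel": [0, 0, 0.012], "turn": [0, 0, 0]}
    - {"travel": [0, 0, 0.018], "turn": [0, 0, 0]}
    - {"travel": [0, 0, 0.024], "turn": [0, 0, 0]}
    - {"travel": [0, 0, 0.024], "turn": [0, 0, 0]}

```text
time: 7.5
position: [0.5357, -0.0194, 0.0494]
tool_rot: [-1.314, -2.852, 0.001]
ft_force: [-0.2, 0.5, -1.2]
grip_width: 0.685
grip_force: 29.8
```

Call:
step_arm:
  commands:
    - {"travel": [0, 0, 0.004], "turn": [0, 0, 0]}
    - {"travel": [0, 0, 0.008], "turn": [0, 0, 0]}
    - {"travel": [0, 0, 0.0095], "turn": [0, 0, 0]}
    - {"travel": [0, 0, 0.0095], "turn": [0, 0, 0]}

```text
time: 7.9
position: [0.5362, -0.0194, 0.0408]
tool_rot: [-1.315, -2.853, 0.0]
ft_force: [-0.7, 0.5, -1.9]
grip_width: 0.688
grip_force: 29.8
```

```bash
python3 -c "
from h import *
s,r=state();print(s['torque'])"
```

```text
t 7.9 pos [ 0.5362 -0.0194  0.0408] yawy 40.53 z [-0. -0. -1.] F [-0.7  0.5 -1.9] w 0.688 gf 29.8 q [ 0.34  0.29 -0.39  1.93  0.14  0.95  0.58]
[0.0033241  0.02130483 0.03445922]
```

Call:
step_arm:
  commands:
    - {"travel": [0, 0, 0.001], "turn": [0, 0, 0]}
    - {"travel": [0, 0, 0.002], "turn": [0, 0, 0]}
    - {"travel": [0, 0, 0.002], "turn": [0, 0, 0]}

```text
time: 8.2
position: [0.5363, -0.0194, 0.0406]
tool_rot: [-1.315, -2.853, 0.001]
ft_force: [-6.3, -0.1, 11.8]
grip_width: 0.684
grip_force: 29.8
```

Call:
step_arm:
  commands:
    - {"travel": [0, 0, -0.0018], "turn": [0, 0, 0]}
    - {"travel": [0, 0, -0.0018], "turn": [0, 0, 0]}
    - {"travel": [0, 0, -0.0018], "turn": [0, 0, 0]}
    - {"travel": [0, 0, -0.0018], "turn": [0, 0, 0]}
    - {"travel": [0, 0, -0.0018], "turn": [0, 0, 0]}
  gripper: 1

```text
time: 8.7
position: [0.5363, -0.0195, 0.0407]
tool_rot: [-1.315, -2.853, 0.0]
ft_force: [-0.8, 0.2, -0.4]
grip_width: 0.982
grip_force: 0.0
```

Call:
step_arm:
  commands:
    - {"travel": [0, 0, -0.01], "turn": [0, 0, 0]}
    - {"travel": [0, 0, -0.04], "turn": [0, 0, 0]}
    - {"travel": [0, 0, -0.08], "turn": [0, 0, 0]}
    - {"travel": [0, 0, -0.12], "turn": [0, 0, 0]}

```text
time: 9.1
position: [0.5359, -0.0192, 0.1625]
tool_rot: [-1.314, -2.853, 0.0]
ft_force: [0.4, 0.7, -0.1]
grip_width: 0.999
grip_force: 0.0
```

Call:
step_arm:
  commands:
    - {"travel": [-0.024, -0.034, 0], "turn": [0, 0, -8]}
    - {"travel": [-0.048, -0.069, 0], "turn": [0, 0, -16]}
    - {"travel": [-0.073, -0.103, 0], "turn": [0, 0, -25]}
    - {"travel": [-0.097, -0.138, 0], "turn": [0, 0, -33]}
    - {"travel": [-0.121, -0.172, 0], "turn": [0, 0, -42]}

```text
time: 9.6
position: [0.4846, -0.2217, 0.1619]
tool_rot: [0.26, 3.13, -0.001]
ft_force: [0.7, -0.8, -0.3]
grip_width: 0.999
grip_force: 0.0
```

Call:
step_arm:
  commands:
    - {"travel": [0, 0, 0.02], "turn": [0, 0, -8]}
    - {"travel": [0, 0, 0.05], "turn": [0, 0, -16]}
    - {"travel": [0, 0, 0.08], "turn": [0, 0, -18.5]}
    - {"travel": [0, 0, 0.1], "turn": [0, 0, -18.5]}
    - {"travel": [0, 0, 0.1], "turn": [0, 0, -18.5]}

```text
time: 10.1
position: [0.4829, -0.2194, 0.0586]
tool_rot: [0.236, -3.128, -0.005]
ft_force: [0.4, -0.0, 0.0]
grip_width: 0.996
grip_force: 0.0
```

```bash
python3 -c "
from h import *
s,r=state();to(s,r,[.4843,-.223,.0152],101)
a=ctrl.get_image('top')[:,:,::-1];b=ctrl.get_image('scene')[:,:,::-1];cv2.imwrite('pics/t2.png',a);cv2.imwrite('pics/s2.png',b)
cv2.imwrite('pics/p2.png',np.hstack([cv2.resize(a[170:290,280:460],(400,267)),cv2.resize(b[180:300,260:440],(400,267))]))"
```

```text
t 10.1 pos [ 0.4829 -0.2194  0.0586] yawy 98.63 z [-0.005  0.003 -1.   ] F [ 0.4 -0.   0. ] w 0.996 gf 0.0 q [ 0.66  0.25 -0.31  1.93  0.09  0.98  2.02]
travel [-0.0011 -0.0039  0.0433] turnz -2.37 tilt turn deg [ 0.19 -0.25 -0.  ]
```

View pics/p2.png

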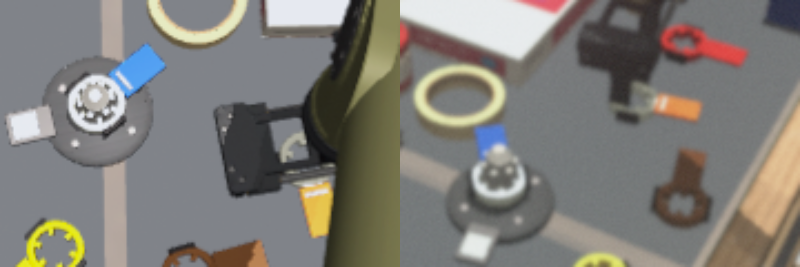

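The blue plate sits flush on the shoulder with its tab away from the tongue, and the gripper straddles the orange plate. I'll check the blue tab's angle and grip the orange plate.

```bash
python3 - <<'E'
from h import *
s,r=state();to(s,r,[.4843,-.223,.0152],101)
im=cv2.imread("pics/t2.png");H,S,V=[a.astype(int) for a in cv2.split(cv2.cvtColor(im,cv2.COLOR_BGR2HSV))]
t=comp((H>100)&(H<125)&(S>110)&(V>80),(343,201));T=cast("top",t,.04)[:,:2];d=T.mean(0)-[.5358,-.0192]
print(len(t),np.hypot(*d),np.degrees(np.arctan2(d[1],d[0])),cv2.minAreaRect((T*1e3).astype(np.float32)))
E
```

```text
t 10.2 pos [ 0.4854 -0.2204  0.0616] yawy 98.64 z [ 0. -0. -1.] F [ 0.6 -0.4  0.6] w 0.997 gf 0.0 q [ 0.66  0.25 -0.31  1.92  0.09  0.98  2.02]
travel [ 0.0015 -0.0024  0.0464] turnz -2.36 tilt turn deg [-0.01  0.02  0.  ]
286 0.053348492866503394 -51.020353288788506 ((568.383056640625, -59.30152893066406), (30.130800247192383, 48.56778335571289), 38.52039337158203)
```

Call:
step_arm:
  commands:
    - {"travel": [-0.001, -0.0035, 0.015], "turn": [0, 0, -2]}
    - {"travel": [-0.001, -0.0035, 0.03], "turn": [0, 0, -2]}
    - {"travel": [-0.001, -0.0035, 0.039], "turn": [0, 0, -2]}
    - {"travel": [-0.001, -0.0035, 0.039], "turn": [0, 0, -2]}

```text
time: 10.6
position: [0.4856, -0.2231, 0.0209]
tool_rot: [0.29, -3.126, -0.002]
ft_force: [0.1, 0.1, -0.0]
grip_width: 0.997
grip_force: 0.0
```

```bash
python3 -c "
from h import *
s,r=state();to(s,r,[.4843,-.223,.0152],101)"
```

```text
t 10.6 pos [ 0.4856 -0.2231  0.0209] yawy 100.61 z [-0.002  0.001 -1.   ] F [ 0.1  0.1 -0. ] w 0.997 gf 0.0 q [ 0.65  0.31 -0.31  1.95  0.12  0.9   2.04]
travel [0.0013 0.0004 0.0057] turnz -0.39 tilt turn deg [ 0.08 -0.11  0.  ]
```

Call:
step_arm:
  commands:
    - {"travel": [0.001, 0, 0.003], "turn": [0, 0, -0.4]}
    - {"travel": [0.001, 0, 0.0055], "turn": [0, 0, -0.4]}
    - {"travel": [0.001, 0, 0.0055], "turn": [0, 0, -0.4]}

```text
time: 10.9
position: [0.4856, -0.2238, 0.0164]
tool_rot: [-0.302, 3.127, -0.0]
ft_force: [0.8, -1.4, 0.6]
grip_width: 0.998
grip_force: 0.0
```

Call:
step_arm:
  commands:
    - {"travel": [0, 0, 0], "turn": [0, 0, 0]}
    - {"travel": [0, 0, 0], "turn": [0, 0, 0]}
    - {"travel": [0, 0, 0], "turn": [0, 0, 0]}
    - {"travel": [0, 0, 0], "turn": [0, 0, 0]}
    - {"travel": [0, 0, 0], "turn": [0, 0, 0]}
  gripper: 0.5
  force: 30

```text
time: 11.4
position: [0.4856, -0.2237, 0.0164]
tool_rot: [-0.302, 3.127, 0.0]
ft_force: [0.3, 0.1, 1.5]
grip_width: 0.684
grip_force: 30.0
```

```bash
python3 -c "
from h import *
s,r=state();to(s,r,[.536,-.0195,.0152],40.5)"
```

```text
t 11.4 pos [ 0.4856 -0.2237  0.0164] yawy 101.04 z [ 0.  0. -1.] F [0.3 0.1 1.5] w 0.684 gf 30.0 q [ 0.66  0.32 -0.31  1.95  0.12  0.89  2.05]
travel [-0.0885  0.1908  0.0013] turnz 60.54 tilt turn deg [0.   0.01 0.  ]
```

Call:
step_arm:
  commands:
    - {"travel": [0, 0, -0.03], "turn": [0, 0, 0]}
    - {"travel": [0, 0, -0.07], "turn": [0, 0, 0]}
    - {"travel": [0, 0, -0.11], "turn": [0, 0, 0]}
    - {"travel": [0, 0, -0.12], "turn": [0, 0, 0]}
    - {"travel": [0, 0, -0.12], "turn": [0, 0, 0]}

```text
time: 11.9
position: [0.4868, -0.2244, 0.1383]
tool_rot: [-0.302, 3.124, -0.004]
ft_force: [0.1, -1.0, -0.5]
grip_width: 0.686
grip_force: 30.0
```

Call:
step_arm:
  commands:
    - {"travel": [-0.018, 0.038, 0], "turn": [0, 0, 8]}
    - {"travel": [-0.036, 0.076, 0], "turn": [0, 0, 16]}
    - {"travel": [-0.053, 0.114, 0], "turn": [0, 0, 24]}
    - {"travel": [-0.071, 0.153, 0], "turn": [0, 0, 32]}
    - {"travel": [-0.0885, 0.191, 0], "turn": [0, 0, 40]}

```text
time: 12.4
position: [0.5341, -0.0203, 0.134]
tool_rot: [-0.78, -3.039, 0.001]
ft_force: [1.3, -0.8, -0.5]
grip_width: 0.683
grip_force: 30.0
```

Call:
step_arm:
  commands:
    - {"travel": [0, 0, 0], "turn": [0, 0, 8]}
    - {"travel": [0, 0, 0], "turn": [0, 0, 16]}
    - {"travel": [0, 0, 0], "turn": [0, 0, 20.5]}
    - {"travel": [0, 0, 0.01], "turn": [0, 0, 20.5]}
    - {"travel": [0, 0, 0.01], "turn": [0, 0, 20.5]}

```text
time: 12.9
position: [0.5332, -0.0219, 0.1231]
tool_rot: [-1.297, -2.856, 0.003]
ft_force: [-0.6, -0.0, -0.1]
grip_width: 0.681
grip_force: 30.0
```

```bash
python3 -c "
from h import *
s,r=state();to(s,r,[.536,-.0195,.085],40.5)"
```

```text
t 12.9 pos [ 0.5332 -0.0219  0.1231] yawy 41.15 z [-0.005  0.    -1.   ] F [-0.6 -0.  -0.1] w 0.681 gf 30.0 q [ 0.35  0.19 -0.39  1.86  0.08  1.11  0.65]
travel [-0.0001  0.0038  0.0381] turnz 0.65 tilt turn deg [-0.22 -0.22 -0.  ]
```

Call:
step_arm:
  commands:
    - {"travel": [0, 0.002, 0.01], "turn": [0, 0, 0.4]}
    - {"travel": [0, 0.002, 0.02], "turn": [0, 0, 0.4]}
    - {"travel": [0, 0.002, 0.025], "turn": [0, 0, 0.4]}
    - {"travel": [0, 0.002, 0.025], "turn": [0, 0, 0.4]}

```text
time: 13.3
position: [0.536, -0.0207, 0.1]
tool_rot: [-1.311, -2.853, 0.001]
ft_force: [-0.5, -0.5, -0.5]
grip_width: 0.685
grip_force: 30.0
```

```bash
python3 -c "
from h import *
s,r=state();to(s,r,[.536,-.0195,.085],40.5)"
```

```text
t 13.3 pos [ 0.536  -0.0207  0.1   ] yawy 40.64 z [-0.002  0.    -1.   ] F [-0.5 -0.5 -0.5] w 0.685 gf 30.0 q [ 0.34  0.22 -0.39  1.88  0.09  1.06  0.62]
travel [0.0008 0.0008 0.015 ] turnz 0.14 tilt turn deg [-0.09 -0.1  -0.  ]
```

Call:
step_arm:
  commands:
    - {"travel": [0.001, 0.0005, 0.006], "turn": [0, 0, 0.1]}
    - {"travel": [0.001, 0.0005, 0.012], "turn": [0, 0, 0.1]}
    - {"travel": [0.001, 0.0005, 0.017], "turn": [0, 0, 0.1]}
    - {"travel": [0.001, 0.0005, 0.022], "turn": [0, 0, 0.1]}
    - {"travel": [0.001, 0.0005, 0.0255], "turn": [0, 0, 0.1]}

```text
time: 13.8
position: [0.5366, -0.0197, 0.0754]
tool_rot: [1.315, 2.853, -0.0]
ft_force: [0.4, 0.2, -0.5]
grip_width: 0.684
grip_force: 30.0
```

```bash
python3 -c "
from h import *
s,r=state();to(s,r,[.536,-.0195,.0564],40.5)"
```

```text
t 13.8 pos [ 0.5366 -0.0197  0.0754] yawy 40.52 z [-0. -0. -1.] F [ 0.4  0.2 -0.5] w 0.684 gf 30.0 q [ 0.33  0.25 -0.39  1.9   0.11  1.01  0.61]
travel [ 0.0005 -0.0003  0.019 ] turnz 0.02 tilt turn deg [-0.01  0.01  0.  ]
```

Below the rib tops with no force, so it has engaged. I'll go to home and press lightly.

Call:
step_arm:
  commands:
    - {"travel": [0, 0, 0.004], "turn": [0, 0, 0]}
    - {"travel": [0, 0, 0.009], "turn": [0, 0, 0]}
    - {"travel": [0, 0, 0.014], "turn": [0, 0, 0]}
    - {"travel": [0, 0, 0.018], "turn": [0, 0, 0]}
    - {"travel": [0, 0, 0.0185], "turn": [0, 0, 0]}

```text
time: 14.3
position: [0.5365, -0.0196, 0.0568]
tool_rot: [-1.315, -2.853, 0.0]
ft_force: [0.3, -0.5, -0.7]
grip_width: 0.686
grip_force: 30.0
```

Call:
step_arm:
  commands:
    - {"travel": [0, 0, 0.001], "turn": [0, 0, 0]}
    - {"travel": [0, 0, 0.002], "turn": [0, 0, 0]}
    - {"travel": [0, 0, 0.002], "turn": [0, 0, 0]}

```text
time: 14.6
position: [0.5367, -0.0196, 0.0564]
tool_rot: [1.315, 2.853, -0.001]
ft_force: [-2.3, -1.9, 6.9]
grip_width: 0.689
grip_force: 30.0
```

Call:
step_arm:
  commands:
    - {"travel": [0, 0, -0.0015], "turn": [0, 0, 0]}
    - {"travel": [0, 0, -0.0015], "turn": [0, 0, 0]}
    - {"travel": [0, 0, -0.0015], "turn": [0, 0, 0]}
    - {"travel": [0, 0, -0.0015], "turn": [0, 0, 0]}
    - {"travel": [0, 0, -0.0015], "turn": [0, 0, 0]}
  gripper: 1

```text
time: 15.1
position: [0.5366, -0.0195, 0.0567]
tool_rot: [-1.314, -2.853, 0.0]
ft_force: [-0.1, 0.4, 0.4]
grip_width: 0.98
grip_force: 0.0
```

Call:
step_arm:
  commands:
    - {"travel": [0, 0, -0.01], "turn": [0, 0, 0]}
    - {"travel": [0, 0, -0.04], "turn": [0, 0, 0]}
    - {"travel": [0, 0, -0.08], "turn": [0, 0, 0]}
    - {"travel": [0, 0, -0.12], "turn": [0, 0, 0]}
    - {"travel": [0, 0, -0.13], "turn": [0, 0, 0]}

```text
time: 15.6
position: [0.5394, -0.0193, 0.1926]
tool_rot: [1.311, 2.846, 0.004]
ft_force: [0.6, 0.2, 0.2]
grip_width: 0.996
grip_force: 0.0
```

Call:
step_arm:
  commands:
    - {"travel": [-0.024, -0.034, 0], "turn": [0, 0, 0]}
    - {"travel": [-0.048, -0.069, 0], "turn": [0, 0, 0]}
    - {"travel": [-0.073, -0.103, 0], "turn": [0, 0, 0]}
    - {"travel": [-0.097, -0.138, 0], "turn": [0, 0, 0]}
    - {"travel": [-0.121, -0.172, 0], "turn": [0, 0, 0]}

```text
time: 16.1
position: [0.4836, -0.2248, 0.187]
tool_rot: [1.314, 2.853, -0.0]
ft_force: [0.7, -0.5, -0.3]
grip_width: 0.998
grip_force: 0.0
```

```bash
python3 - <<'E'
from h import *
state()
a=ctrl.get_image('top')[:,:,::-1];b=ctrl.get_image('scene')[:,:,::-1]
im=np.ascontiguousarray(a);H,S,V=[x.astype(int) for x in cv2.split(cv2.cvtColor(im,cv2.COLOR_BGR2HSV))]
for n,m,p,z in(("blue",(H>100)&(H<125)&(S>110)&(V>80),(343,201),.04),("orange",(H>8)&(H<24)&(S>110)&(V>80),(300,226),.054)):
    T=cast("top",comp(m,p),z)[:,:2];d=T.mean(0)-[.5358,-.0192];print(n,len(T),np.hypot(*d),np.degrees(np.arctan2(d[1],d[0])))
cv2.imwrite('pics/p3.png',np.hstack([cv2.resize(a[140:290,220:420],(400,300)),cv2.resize(b[180:330,180:380],(400,300))]))
E
```

```text
t 16.1 pos [ 0.4836 -0.2248  0.187 ] yawy 40.53 z [ 0. -0. -1.] F [ 0.7 -0.5 -0.3] w 0.998 gf 0.0 q [ 0.59  0.11 -0.22  1.8   0.03  1.23  1.07]
blue 285 0.05327284931783784 -50.968144822179354
orange 303 0.054296158554257054 130.8367525194398
```

View pics/p3.png

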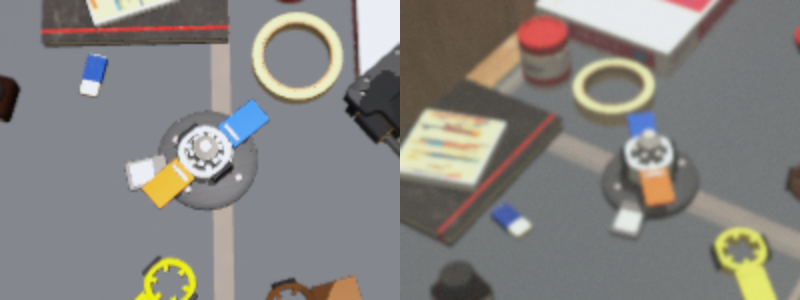

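Both plates are home. The tabs lie opposite each other, blue at -51° and orange at +131°, with orange on the tongue's side. The ink bottle, tape and eraser haven't moved, and the gripper is clear.

```bash
python3 -c "
from bench import ctrl
print(ctrl.close_job())"
```

```text
the job is handed in; nothing more can be done
None
```

The job is handed in: the blue plate is home on the hub with its tab about 27° off directly away from the tongue, and the orange plate is home on top of it with its tab directly opposite, on the tongue's side (about 16 s used; the verdict was not shown).

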